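# Reset the length stop on a core-trimming cradle

### The arm

A 6-joint arm with a two-finger parallel gripper is mounted at the origin on a cart in front of the work surface, level with it; the furniture and walls round the work are solid. World frame = base frame: x ahead of the robot, y to its left, z up, the work surface at z = 0. Lengths are in m, angles in rad, forces in N, time in s.
With the tool pointing down it reaches from about 0.25 to 0.775 m from the base axis. Payload 4 kg.
Tool frame: the origin (TCP) lies at the centre of the arm's flange, where the gripper is bolted on; the fingertips stand 199 mm ahead of it and the grasp point (between the pads) lies 180 mm ahead of it; z points along the fingers, y is the line along which they close (so a half turn about z gives the same grasp; the last joint's range is limited). The gripper opens to 94 mm and grips with 3 to 60 N. Pads are 16 mm wide; open, the fingers measure 119 mm over their backs; the gripper's body (75 mm by 177 mm) begins 78 mm behind the grasp point.
Start: joints at [1.194, 0.087, 1.371, -0, 1.684, -0.103], TCP at [0.149, 0.53, 0.405] pointing down, gripper open.
Joint ranges: [-3.1, 3.1], [-0.76, 2.03], [0.27, 2.55], [-1.08, 4.22], [0.17, 2.65], [-2.57, 2.57]. Speed limits (rad/s): [2.79, 2.79, 3.14, 3.14, 3.14, 3.14].

### API

Orientations are given as [roll, pitch, yaw] about the fixed x, y, z axes, in that order (R = Rz(yaw) Ry(pitch) Rx(roll)).
In Python, from bench import robot, eyes, models gives the robot as it stands.
- The arm moves only by the tool step_arm, never from a script. Its argument "commands" is a list that holds one entry, the list of rows, each a list of 7 numbers: the shift along the tool's x, y, z in mm, then the turn, a rotation vector about the tool's x, y, z in rad, then the finger opening in mm, from 0 to 94. In form: [[[tx, ty, tz, wx, wy, wz, gripper], ...]]. A call has 1 to 20 rows; each row shifts and turns the commanded pose from where the row before left it, along the tool's axes as they then stand; what a row does not reach is not made up. A row lasts 1/8 s, in which the tool goes at most 62.5 mm and 10.7 degrees, less where a joint would pass 70% of its speed; a pose out of reach is approached as far as the arm can. A call is refused whole if a number of a shift passes 62.5 or a number of a turn 0.188, either way. A call with a gripper value outside its range is refused whole. The fingers move at their own pace and stop on an object; the grip force is fixed at half the most. Time passes only in rows, so rows that do not move let the fingers close. It gives the time, the measured TCP pose, the force, the opening and the grip force at its end, in the units of the state.
- robot.get_obs(): the state, without advancing time (a new reading comes with each control period).
- eyes.snapshot(name): name is "scene" or "top" or "wrist"; returns a dict with "color" (420x560x3 uint8, red, green, blue), "camera_matrix" (3x3 intrinsics, pixels), "D" ([k1, k2, p1, p2, k3] as OpenCV has them; the pictures are not rectified), "eye" and "rotation" of the camera in the world; the wrist camera has in their place "tool_from_camera" (4x4, takes a point from camera to tool coordinates, whose origin is the TCP and whose axes are the flange's). Camera axes: x right, y up, looking along -z (the intrinsics and any distortion apply to the point x, -y, -z); pixel columns grow to the right and rows downward; lengths in m; the calibration is good to about 2 mm. A picture is of the moment at which its call begins: read the wrist's pose just before it. There is no depth.
- robot.close_job(): hands the job in; it is judged then, once.
Trained networks look in a picture, given as the dict that the camera call returned (one of the last four; its "shot" number tells which), for a name from the list of things; names that differ only in an ending like _2 or _b are one class to them, and where a whole thing is asked for, a point or a joint stands for the part that bears it (a point fixed in the world has none). Each returns a list of dicts, best first, with "confidence" (0 to 1); they miss things now and then, are a little off and sometimes report something else, mostly with a low value. They report only what shows in the picture. A call takes as long as a camera call.
- models.masks_of(picture, query): "mask" (420x560 bool, what is visible of it) and "xy" ([column, row] in pixels, amid what is visible of it).
- models.tip_of(picture, query): "xy" ([column, row] in pixels: a listed point, or the origin of a listed thing).
The state is a dict: "time": time; "joint_positions": joint angles; "qvel": joint speeds; "joint_torque": joint torques, N m; "tool_pos": TCP position; "ee_rot": TCP orientation; "wrist_force": force on the tool from outside, world axes, zero at the start; "wrist_torque": the same for the moment, N m; "width": finger opening in m; "finger_force": force on a finger pad.
Only numpy, scipy, OpenCV 4.12 (cv2) and the standard library are available. Lean on these libraries where they do the work, as an engineer would, in place of code of your own. Each camera call takes 0.05 s, during which the arm holds its last target. There are 200 camera calls.

### The job

On the core-trimming cradle, loosen the red wing screw by a quarter turn anticlockwise (seen from above), and only then slide the collar it holds along the rod until it is level with the yellow clip. Leave the red screw loose, and leave the collar with the blue wing screw locked where it is.

Things in the scene. Friction and masses are not known exactly. Their poses are not given: they have to be found in the camera images.
- rail: Core-trimming cradle fixed to the bench: aluminium plate 140 x 340 x 10 mm; a 16 mm steel rod, centre 44 mm above the bench, between green end blocks 58 mm high, inner faces 146 mm either side of the middle; a V trough behind the rod. Origin on the bench below the middle of the rod; x points away from the robot, across the rod, y along the rod to the left, z up.
- red_wing (a point): Centre of the red wing of the screw on top of the red collar: an upright bar 38 mm long (its x), 9 mm thick (its y), 26 mm tall, centre 85.5 mm above the bench, lower edge 72.5 mm; below it a thin stem, then the collar (39 mm diameter, 26 mm along the rod, top 63.5 mm above the bench). It stands over the collar's middle and travels with it.
- red_screw (a joint): Turn of the red wing screw, rad: 0 to 0.1 at the start, tight, wing bar across the rod (its x along the cradle's x); grows anticlockwise seen from above; free of the rod beyond about 0.5; stop at 1.57, wing bar along the rod. Takes about 0.1 N m to turn and stays where it is left.
- red_collar (a joint): Slide of the red collar from its starting place on the rod, m, growing along the cradle's y (left); 0 at the start; range -0.09 to 0.09. With the screw loose it slides with about 2 N, for instance drawn along by the wing, and stays where it is left; with the screw tight it gives no more than 2 or 3 mm.
- blue_wing (a point): The same point of the same kind of wing screw, but blue, on a second collar near the left end of the rod. It is tight, bar across the rod, and must stay so.
- yellow_clip_tip (a point): Point of the yellow clip, 10 mm wide, 28 mm above the bench, fixed on the plate's front edge 50 mm in front of the rod; its axes are the cradle's. It marks where the middle of the red collar (white line on its front) must come, seen straight across the rod. The green clip of the same shape elsewhere on that edge means nothing here.

How it is judged:
By the outcome, as a careful person would: the job done as asked, in the order asked, and still so for the second after the job is handed in, with the robot touching nothing.
It also fails if it takes over 32 s, if anything falls off the work surface, if the arm or the gripper's body presses on something with over 40 N, if the wrist force passes 120 N, or if a joint passes its speed limit or range.

## Working session

There is one attempt and no reset: what is moved stays moved. The work goes in short steps, Python scripts to look and compute and a tool call to move; the robot and the scene stay as the last step left them, time stands still between calls to the robot, and variables do not carry over. Pictures are saved under pics/ and viewed, at most 10 in all, crops included, and the job is handed in when it is done.

Besides the shell and the picture viewer there is one more tool, called after ">>>" in YAML: its name, and indented under it one key for each argument. step_arm: Moves the arm, as the interface text tells. Its arguments: {"type":"object","properties":{"commands":{"type":"array"}},"required":["commands"]}

```bash
mkdir -p pics
cat > h.py <<'E'
import numpy as np, cv2
from scipy.spatial.transform import Rotation as R
from bench import robot, eyes, models
def ray(p,xy,obs=None):
    u=cv2.undistortPoints(np.array([[xy]],float),np.array(p["camera_matrix"]),np.array(p["D"]))[0,0]
    d=np.array([u[0],-u[1],-1.])
    if "eye" in p: return np.array(p["eye"]),np.array(p["rotation"])@d
    T=np.array(p["tool_from_camera"]); W=R.from_euler('xyz',obs["ee_rot"]).as_matrix()
    return W@T[:3,3]+obs["tool_pos"], W@T[:3,:3]@d
def atz(p,xy,z,obs=None):
    o,d=ray(p,xy,obs); return o+d*(z-o[2])/d[2]
def tri(rs):
    A=0;b=0
    for o,d in rs:
        d=d/np.linalg.norm(d);P=np.eye(3)-np.outer(d,d);A=A+P;b=b+P@o
    return np.linalg.solve(A,b)
E
python3 - <<'E'
from h import *
np.set_printoptions(precision=4,suppress=True)
o=robot.get_obs();print(o["tool_pos"],o["ee_rot"],o["width"],o["wrist_force"])
Z=dict(red_wing=.0855,blue_wing=.0855,yellow_clip_tip=.028,rail=0)
ims=[]
for n in("scene","top"):
    p=eyes.snapshot(n);cv2.imwrite(f"pics/{n}0.png",p["color"][...,::-1])
    print(n,p["eye"])
    for q,z in Z.items():
        for r in models.tip_of(p,q)[:2]: print(n,q,r["xy"],round(r["confidence"],2),atz(p,r["xy"],z))
E
```

```text
[0.1487 0.5294 0.4035] [-3.1394 -0.0002  2.8678] 0.09373036272765135 [0.9721 0.0059 0.5335]
scene [-0.0082 -0.1574  0.7098]Traceback (most recent call last):
  File "<stdin>", line 10, in <module>
  File "h.py", line 11, in atz
    o,d=ray(p,xy,obs); return o+d*(z-o[2])/d[2]
                                           ~^^^
IndexError: invalid index to scalar variable.
```

```bash
python3 -c "
import cv2,numpy as np
" ; ls pics
```

```text
scene0.png
```

```bash
sed -i 's/np.array(p\["rotation"\])@d/R.from_euler("xyz",p["rotation"]).as_matrix()@d/' h.py
python3 - <<'E'
from h import *
np.set_printoptions(precision=4,suppress=True)
Z=dict(red_wing=.0855,blue_wing=.0855,yellow_clip_tip=.028,rail=0)
for n in("scene","top"):
    p=eyes.snapshot(n);cv2.imwrite(f"pics/{n}0.png",p["color"][...,::-1])
    print(n,p["eye"],p["rotation"])
    for q,z in Z.items():
        for r in models.tip_of(p,q)[:2]: print(n,q,r["xy"],round(r["confidence"],2),atz(p,r["xy"],z))
E
```

```text
scene [-0.0082 -0.1574  0.7098] [ 0.7429 -0.0199 -1.0195]
scene red_wing [317.8, 212.1] 0.48 [0.5035 0.0675 0.0855]
scene yellow_clip_tip [268.8, 225.0] 0.6 [0.4791 0.1451 0.028 ]
scene rail [296.4, 226.8] 0.62 [0.5221 0.1138 0.    ]
top [0.3238 0.1496 0.9085] [ 0.2218  0.0062 -1.7426]
top red_wing [299.4, 207.4] 0.53 [0.5021 0.0701 0.0855]
top blue_wing [209.5, 196.9] 0.44 [0.5494 0.2268 0.0855]
top yellow_clip_tip [256.8, 234.7] 0.53 [0.4762 0.1541 0.028 ]
top rail [276.6, 210.8] 0.64 [0.5216 0.1076 0.    ]
```

View pics/scene0.png

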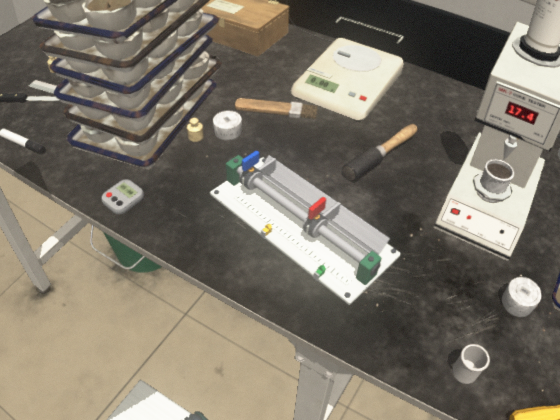

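View pics/top0.png

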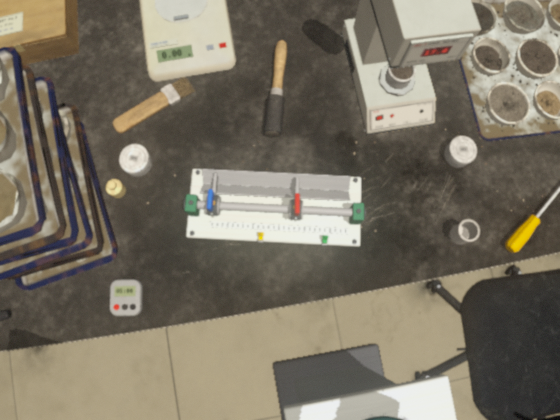

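Run:
```python
from h import *
np.set_printoptions(precision=4,suppress=True)
def blobs(p,n):
    h=cv2.cvtColor(p["color"],cv2.COLOR_RGB2HSV);H,S,V=cv2.split(h)
    for nm,lo,hi,z in(("red",170,8,.0855),("blue",105,125,.0855),("yel",20,32,.028),("green",60,90,.058)):
        m=((H>=lo)&(H<=hi) if lo<hi else (H>=lo)|(H<=hi))&(S>110)&(V>40)
        c,_,st,ce=cv2.connectedComponentsWithStats(m.astype(np.uint8))
        for i in range(1,c):
            x,y=ce[i]
            if st[i,4]>8 and 180<x<420 and 140<y<310: print(n,nm,st[i],ce[i],atz(p,ce[i],z))
for n in("scene","top"):blobs(eyes.snapshot(n),n)
p=eyes.snapshot("top")
for xy in((110,260),(30,290),(115,200)):print(xy,atz(p,xy,0.05))
for xy in((196,170),(361,178),(188,238),(362,246)):print(xy,atz(p,xy,0.01))
```

```text
scene red [309 197  17  22 205] [316.6146 207.4683] [0.5113 0.0739 0.0855]
scene blue [242 151  17  20 205] [249.9659 159.9317] [0.5472 0.228  0.0855]
scene yel [263 224   8  11  53] [267.1698 228.5849] [0.4709 0.1432 0.028 ]
scene green [317 270   5   4  13] [319.2308 271.2308] [0.4209 0.0173 0.058 ]
top red [295 194   5  21  98] [296.9388 203.6735] [0.5097 0.0732 0.0855]
top blue [207 189   6  21  95] [209.5579 199.2947] [0.5449 0.2274 0.0855]
top yel [258 233   5   7  32] [260.0625 235.7812] [0.4731 0.1483 0.028 ]
top green [323 237   4   5  11] [324.4545 239.3636] [0.4411 0.0332 0.058 ]
(110, 260) [0.4716 0.4322 0.05  ]
(30, 290) [0.4399 0.5945 0.05  ]
(115, 200) [0.5849 0.4109 0.05  ]
(196, 170) [0.63   0.2529 0.01  ]
(361, 178) [ 0.5565 -0.0699  0.01  ]
(188, 238) [0.4958 0.2872 0.01  ]
(362, 246) [ 0.4222 -0.0427  0.01  ]
```

>>> step_arm:
  commands:
    - [[-33,-23.5,0,0,0,0,60],[-33,-23.5,0,0,0,0,60],[-33,-23.5,0,0,0,0,60],[-33,-23.5,0,0,0,0,60],[-33,-23.5,0,0,0,0,60],[-33,-23.5,0,0,0,0,60],[-33,-23.5,0,0,0,0,60],[-33,-23.5,0,0,0,0,60],[-33,-23.5,0,0,0,0,60],[-33,-23.5,0,0,0,0,60],[-33,-23.5,0,0,0,0,60],[-33,-23.5,0,0,0,0,60],[-33,-23.5,0,0,0,0,60],[-33,-23.5,0,0,0,0,60]]

```text
time: 2.5
tool_pos: [0.5052, 0.0867, 0.4049]
ee_rot: [3.141, 0.0, 2.868]
wrist_force: [0.7, 0.7, 0.6]
width: 0.0599
finger_force: 0.0
```

>>> step_arm:
  commands:
    - [[0,0,0,0,0,0.182,60],[0,0,0,0,0,0.182,60],[0,0,0,0,0,0.182,60],[0,0,0,0,0,0.182,60],[0,0,0,0,0,0.182,60],[0,0,0,0,0,0.182,60],[0,0,0,0,0,0.182,60],[0,0,0,0,0,0.182,60],[0,0,0,0,0,0.182,60],[0,0,0,0,0,0.182,60],[0,0,0,0,0,0.182,60],[0,0,0,0,0,0.182,60],[0,0,0,0,0,0.182,60],[0,0,0,0,0,0.182,60],[0,0,0,0,0,0.182,60],[0,0,0,0,0,0.182,60],[0,0,0,0,0,0.182,60],[0,0,0,0,0,0,60]]

```text
time: 4.75
tool_pos: [0.5045, 0.0879, 0.4047]
ee_rot: [-3.141, -0.0, -0.224]
wrist_force: [0.6, -0.2, 0.5]
width: 0.06
finger_force: 0.0
```

```bash
cat > m.py <<'E'
from h import *
import sys
np.set_printoptions(precision=4,suppress=True)
o=robot.get_obs();print(o["tool_pos"],o["ee_rot"],o["time"],o["joint_positions"])
p=eyes.snapshot("wrist");cv2.imwrite(f"pics/w{sys.argv[1]}.png",p["color"][...,::-1])
for q,z in dict(red_wing=.0855,blue_wing=.0855,yellow_clip_tip=.028,rail=0).items():
    for r in models.tip_of(p,q)[:2]: print(q,r["xy"],round(r["confidence"],2),atz(p,r["xy"],z,o))
H,S,V=cv2.split(cv2.cvtColor(p["color"],cv2.COLOR_RGB2HSV))
for nm,lo,hi,z in(("red",170,8,.0855),("blue",105,125,.0855),("yel",20,32,.028)):
    m=((H>=lo)&(H<=hi) if lo<hi else (H>=lo)|(H<=hi))&(S>110)&(V>40)
    c,_,st,ce=cv2.connectedComponentsWithStats(m.astype(np.uint8))
    for i in range(1,c):
        if st[i,4]>60:print(nm,st[i],ce[i],atz(p,ce[i],z,o))
E
python3 m.py 1
```

```text
[0.5045 0.0879 0.4047] [-3.1414 -0.0001 -0.224 ] 4.75 [0.0616 0.0025 1.4587 0.0001 1.6803 1.8565]
red_wing [290.9, 196.2] 0.89 [0.5103 0.0741 0.0855]
blue_wing [136.8, 194.7] 0.92 [0.5466 0.2265 0.0855]
yellow_clip_tip [235.8, 227.9] 0.71 [0.4743 0.1494 0.028 ]
rail [257.8, 182.9] 0.56 [0.519  0.1123 0.    ]
red [288 177  10  39 344] [292.5174 195.3721] [0.5107 0.0724 0.0855]
blue [127 177  21  39 587] [137.2964 194.908 ] [0.5463 0.2261 0.0855]
yel [234 218  10  13 108] [238.4722 224.3148] [0.4781 0.145  0.028 ]
yel [141 283  27  63 495] [151.3899 314.6626] [0.3813 0.2915 0.028 ]
yel [390 283  27  63 481] [405.4407 315.4802] [ 0.3043 -0.0413  0.028 ]
yel [ 172  358  348   18 2097] [371.7606 369.02  ] [0.2292 0.0155 0.028 ]
```

View pics/w1.png

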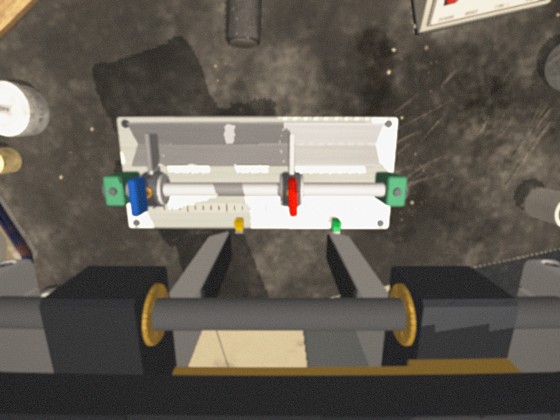

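>>> step_arm:
  commands:
    - [[4.5,6.5,25,0,0,0,60],[4.5,6,30,0,0,0,60],[0,0,25,0,0,0,60],[0,0,0,0,0,0,60]]

```text
time: 5.5
tool_pos: [0.5099, 0.0736, 0.3223]
ee_rot: [3.14, 0.005, -0.226]
wrist_force: [0.7, 0.3, -0.6]
width: 0.0603
finger_force: 0.0
```

```bash
python3 m.py 2
```

```text
[0.5099 0.0736 0.3223] [ 3.1403  0.0052 -0.2256] 5.5 [0.0331 0.0428 1.5819 0.0001 1.5223 1.8296]
red_wing [279.3, 230.0] 0.81 [0.508  0.0735 0.0855]
blue_wing [73.5, 226.7] 0.84 [0.5454 0.2254 0.0855]
rail [241.6, 203.7] 0.7 [0.5169 0.1109 0.    ]
red [273 201  14  55 634] [279.4164 226.9022] [0.5104 0.0729 0.0855]
blue [  55  201   34   56 1295] [ 72.8    227.1174] [0.5452 0.2261 0.0855]
yel [141 283  27  64 460] [151.2435 315.0457] [0.4288 0.2273 0.028 ]
yel [390 284  27  63 492] [405.3089 316.25  ] [ 0.3684 -0.0291  0.028 ]
yel [ 227  358  294   18 1751] [393.4683 368.7173] [ 0.3058 -0.0088  0.028 ]
yel [172 366  55  10 257] [198.9611 371.3346] [0.3507 0.1993 0.028 ]
```

View pics/w2.png

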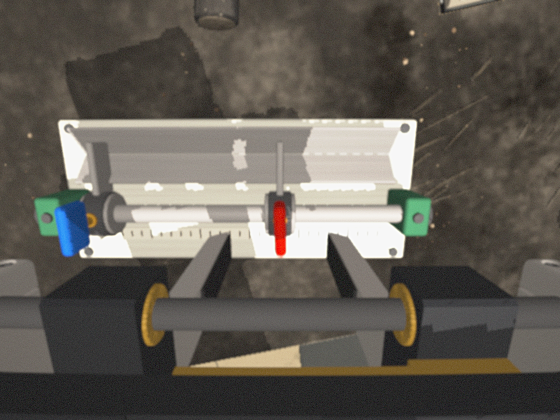

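>>> step_arm:
  commands:
    - [[0,0,18,0,0,0,60],[0,0,18,0,0,0,50],[0,0,17,0,0,0,40],[0,0,0,0,0,0,20],[0,0,0,0,0,0,0],[0,0,0,0,0,0,0],[0,0,0,0,0,0,0]]

```text
time: 6.62
tool_pos: [0.5107, 0.0733, 0.2725]
ee_rot: [3.14, -0.002, -0.226]
wrist_force: [-0.9, -1.7, 1.6]
width: 0.009
finger_force: 29.9
```

>>> step_arm:
  commands:
    - [[0,0,0,0,0,-0.11,0],[0,0,0,0,0,-0.11,0],[0,0,0,0,0,-0.11,0],[0,0,0,0,0,-0.11,0],[0,0,0,0,0,-0.11,0],[0,0,0,0,0,-0.11,0],[0,0,0,0,0,-0.11,0],[0,0,0,0,0,-0.11,0],[0,0,0,0,0,-0.11,0],[0,0,0,0,0,-0.11,0],[0,0,0,0,0,-0.11,0],[0,0,0,0,0,-0.11,0],[0,0,0,0,0,-0.11,0],[0,0,0,0,0,-0.11,0],[0,0,0,0,0,0,0]]

```text
time: 8.5
tool_pos: [0.5099, 0.0744, 0.2725]
ee_rot: [-3.139, -0.002, 1.313]
wrist_force: [-4.7, 3.2, 5.1]
width: 0.0088
finger_force: 30.0
```

```bash
python3 m.py 3
python3 - <<'E'
from h import *
o=robot.get_obs();print(o["wrist_torque"],o["wrist_force"])
ps=[]
for n in("scene","top"):
    p=eyes.snapshot(n)
    ps.append(cv2.resize(p["color"][150:290,200:380],None,fx=4,fy=4,interpolation=cv2.INTER_CUBIC))
    for r in models.tip_of(p,"yellow_clip_tip")[:1]:print(n,r["xy"],r["confidence"],atz(p,r["xy"],.028))
    if n=="scene":cv2.imwrite("pics/s3.png",ps[0][...,::-1])
E
```

```text
[0.5099 0.0744 0.2725] [-3.1391 -0.0019  1.313 ] 8.5 [0.0341 0.0759 1.6493 0.0026 1.4182 0.2915]
red_wing [276.8, 254.8] 0.81 [0.5096 0.0744 0.0855]
yellow_clip_tip [204.2, 146.7] 0.91 [0.4733 0.1468 0.028 ]
rail [276.6, 170.6] 0.58 [0.5191 0.1132 0.    ]
red [ 269  222   19   72 1145] [277.9642 258.0882] [0.5097 0.0722 0.0855]
yel [199 138  23  16 314] [210.0541 145.5669] [0.4777 0.1465 0.028 ]
yel [253 285   7  27  70] [255.7429 297.8   ] [0.4764 0.0189 0.028 ]
yel [252 313   7  34 102] [254.9314 329.9608] [ 0.4674 -0.0104  0.028 ]
yel [298 315   8  31  91] [301.7253 331.    ] [ 0.5058 -0.0216  0.028 ]
yel [ 238  360  166   16 1067] [327.1846 368.2755] [ 0.5187 -0.0645  0.028 ]
yel [ 58 366  57   9 186] [ 85.8925 369.7419] [ 0.308  -0.0128  0.028 ]
yel [114 367  23   8  85] [125.5059 370.3647] [ 0.3431 -0.022   0.028 ]
yel [138 367  27   8  95] [150.6421 370.2211] [ 0.3654 -0.0273  0.028 ]
yel [186 366  44  10 185] [206.4162 370.8108] [ 0.4139 -0.0401  0.028 ]
[0.5191238  1.15233441 0.02771707] [-4.79820575  2.76759942  5.15092149]
scene [267.5, 222.7] 0.48 [0.48230046 0.14979054 0.028     ]
top [257.8, 234.7] 0.46 [0.47589034 0.1521793  0.028     ]
```

View pics/w3.png

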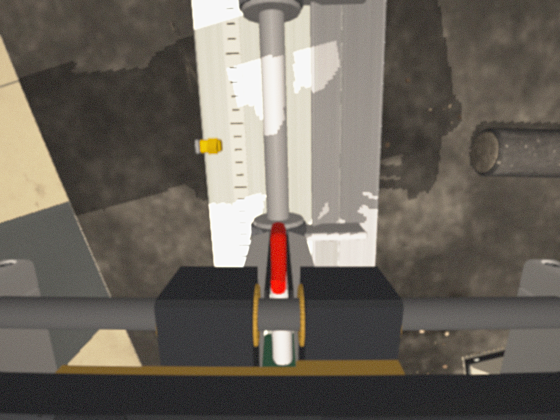

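View pics/s3.png

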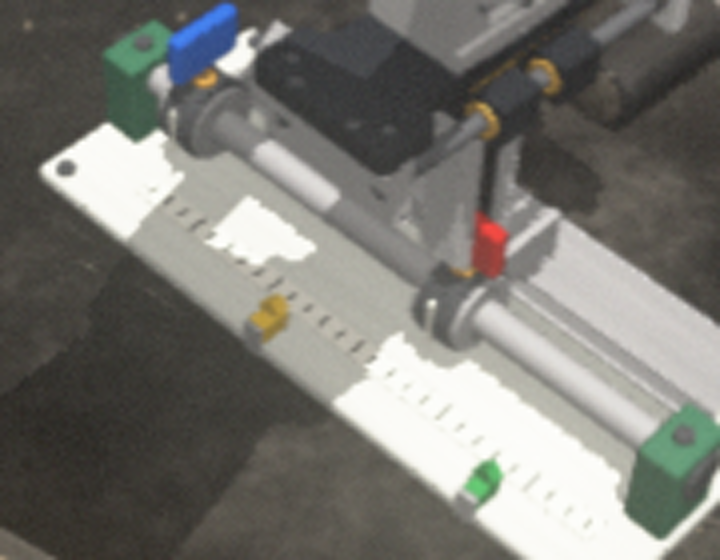

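>>> step_arm:
  commands:
    - [[0,0,0,0,0,-0.02,0],[7,0,0,0,0,0,0],[8,0,0,0,0,0,0],[8,-0.4,0,0,0,0,0],[8,0,0,0,0,0,0],[8,0,0,0,0,0,0],[8,-0.4,0,0,0,0,0],[8,0,0,0,0,0,0],[5,0,0,0,0,0,0],[0,0,0,0,0,0,0]]

```text
time: 10.2
tool_pos: [0.5234, 0.1329, 0.2721]
ee_rot: [-3.14, -0.001, 1.333]
wrist_force: [-4.2, 0.6, 5.3]
width: 0.0091
finger_force: 30.0
```

```bash
python3 m.py 4
python3 - <<'E'
from h import *
for n in("scene","top"):
    p=eyes.snapshot(n)
    c=p["color"][170:260,210:330] if n=="scene" else p["color"][180:250,200:310]
    cv2.imwrite(f"pics/{n}4.png",cv2.resize(c,None,fx=6,fy=6,interpolation=cv2.INTER_CUBIC)[...,::-1])
    for q in("yellow_clip_tip","red_wing"):
        for r in models.tip_of(p,q)[:1]:print(n,q,r["xy"],r["confidence"],atz(p,r["xy"],.028 if q[0]=="y" else .0855))
E
```

```text
[0.5234 0.1329 0.2721] [-3.1398 -0.0007  1.333 ] 10.2 [0.1432 0.1298 1.591  0.0013 1.4222 0.3808]
red_wing [278.5, 257.8] 0.68 [0.5237 0.1306 0.0855]
blue_wing [273.0, 81.4] 0.66 [0.544  0.2266 0.0855]
yellow_clip_tip [209.0, 224.0] 0.59 [0.472  0.1467 0.028 ]
rail [278.5, 242.2] 0.92 [0.5186 0.1095 0.    ]
red [ 269  223   18   72 1132] [277.5124 258.273 ] [0.5231 0.1304 0.0855]
blue [238  70  76  25 898] [272.8998  82.9232] [0.5438 0.2259 0.0855]
yel [206 213  21  16 289] [215.8927 219.7855] [0.4782 0.1487 0.028 ]
yel [252 286   8  32  85] [255.6    301.2706] [0.4903 0.0734 0.028 ]
yel [299 308   6  37 103] [301.7767 327.068 ] [0.5223 0.0404 0.028 ]
yel [253 318   6  28  82] [255.0488 331.7317] [0.4824 0.0453 0.028 ]
yel [283 360 122  16 834] [345.4173 367.8141] [ 0.551  -0.0095  0.028 ]
yel [ 60 366  36   8 119] [ 76.0924 369.3866] [0.315  0.0438 0.028 ]
yel [112 366  58  10 220] [140.6682 370.3182] [0.3724 0.03   0.028 ]
yel [165 366  51   9 167] [191.1976 370.4012] [0.4168 0.0198 0.028 ]
yel [215 366  51  10 199] [239.0854 370.7538] [0.4584 0.0097 0.028 ]
scene yellow_clip_tip [268.2, 224.2] 0.47 [0.48009021 0.14696399 0.028     ]
scene red_wing [288.5, 191.4] 0.67 [0.51766854 0.13102008 0.0855    ]
```

View pics/w4.png

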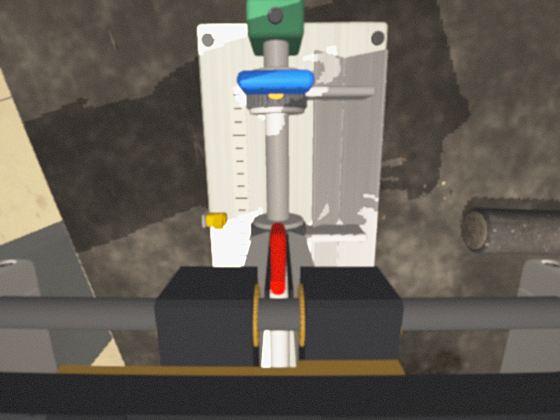

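View pics/scene4.png

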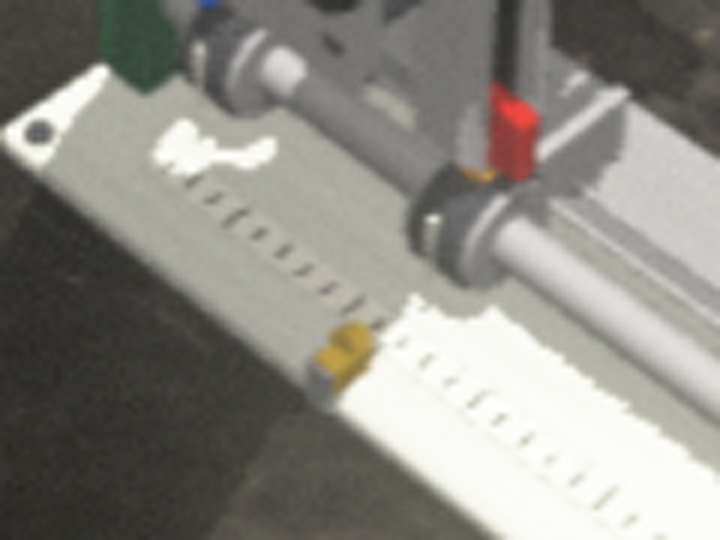

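Run:
```python
from h import *
np.set_printoptions(precision=4,suppress=True)
u=np.array([.224,.9746,0]);v=np.array([.9746,-.224,0])
p=eyes.snapshot("wrist")
P={1:([.5045,.0879,.4047],[-3.1414,-.0001,-.224]),3:([.5099,.0744,.2725],[-3.1391,-.0019,1.313]),4:([.5234,.1329,.2721],[-3.1398,-.0007,1.333])}
ob={k:dict(tool_pos=np.array(a),ee_rot=b) for k,(a,b) in P.items()}
tip={1:(235.8,227.9),3:(204.2,146.7),4:(209,224)}
blob={1:(238.5,224.3),3:(210.05,145.6),4:(215.9,219.8)}
blue={1:(137,194.9),4:(272.9,82.4)}
red={1:(292,195.6)}
s,t=eyes.snapshot("scene"),eyes.snapshot("top")
for nm,d in(("tip",tip),("blob",blob)):
    rs=[ray(p,d[k],ob[k]) for k in d]
    X=tri(rs);print(nm,"wrist",X,X@u,X@v)
    rs+=[ray(s,(268.5,224.3) if nm=="tip" else (267.2,228.6)),ray(t,(257.2,234.7)if nm=="tip" else (260.06,235.8))]
    X=tri(rs);print(nm,"all",X,X@u,X@v)
for k in(1,3,4):print("cam",k,ray(p,(280,210),ob[k])[0]@u,[atz(p,blob[k],z,ob[k])@u for z in(.015,.02,.028)])
print("tcp",np.array(P[4][0])@u)
# white line on the collar front (scene): crop px (432,228)/6+offset
xy=(210+432/6,170+228/6);o,d=ray(s,xy)
# collar front surface: across-rod offset -19.5 mm from rod line
c=np.array(P[4][0])@v
k=((c-.0185)-o@v)/(d@v);X=o+k*d;print("line",X,X@u)
# clip side centre on plane
```

```text
tip wrist [0.4735 0.1472 0.0306] 0.24952473475713932 0.4285378021723181
tip all [0.4749 0.1478 0.0332] 0.25045891219338423 0.42975957058592734
blob wrist [0.4745 0.1462 0.016 ] 0.2487971352890274 0.42970519809602087
blob all [0.4754 0.1467 0.0198] 0.24947406234065386 0.43048389582379626
cam 1 0.19782635001758125 [np.float64(0.2484685334468578), np.float64(0.2477841820198305), np.float64(0.24668921973658678)]
cam 3 0.25598802551526195 [np.float64(0.24935101124102726), np.float64(0.24949048894336529), np.float64(0.24971365326710607)]
cam 4 0.3160514792319008 [np.float64(0.24843392007210008), np.float64(0.24985779937099556), np.float64(0.2521360062492283)]
tcp 0.24676594
line [0.5049 0.135  0.0536] 0.2446912462027619
```

>>> step_arm:
  commands:
    - [[1.8,0,0,0,0,0,0],[1.7,0,0,0,0,0,0],[0,0,0,0,0,0,0],[0,0,0,0,0,0,30],[0,0,0,0,0,0,30],[0,0,-20,0,0,0,30],[0,0,-45,0,0,0,30],[0,0,-45,0,0,0,30],[0,0,0,0,0,0.186,50],[0,0,0,0,0,0.186,60],[0,0,0,0,0,0.186,60],[0,0,0,0,0,0.186,60],[0,0,0,0,0,0.186,60],[0,0,0,0,0,0.186,60],[0,0,0,0,0,0.186,60],[0,0,0,0,0,0.186,60],[0,0,0,0,0,0.071,60],[0,0,0,0,0,0,60]]

```text
time: 13.15
tool_pos: [0.525, 0.1355, 0.3816]
ee_rot: [-3.141, -0.001, -0.225]
wrist_force: [0.5, -0.1, 0.3]
width: 0.06
finger_force: 0.0
```

```bash
python3 m.py 5; python3 -c "
import cv2
i=cv2.imread('pics/w5.png')[130:270,190:370];cv2.imwrite('pics/w5c.png',cv2.resize(i,None,fx=4,fy=4,interpolation=cv2.INTER_CUBIC))"
```

```text
[0.525  0.1355 0.3816] [-3.1413 -0.0009 -0.2247] 13.15 [ 0.148   0.0751  1.4293 -0.      1.6363  1.9436]
red_wing [281.3, 210.4] 0.82 [0.5244 0.1334 0.0855]
red_wing [275.6, 239.6] 0.35 [0.4972 0.1452 0.0855]
blue_wing [181.4, 208.6] 0.9 [0.5471 0.2252 0.0855]
yellow_clip_tip [276.6, 238.9] 0.62 [0.4778 0.149  0.028 ]
rail [296.2, 194.4] 0.67 [0.5188 0.1152 0.    ]
red [511   0  14   6  61] [516.9672   2.1639] [ 0.6545 -0.0963  0.0855]
red [261 204  41  15 506] [280.9091 211.4249] [0.5235 0.134  0.0855]
blue [173 190  17  43 568] [181.0405 210.8011] [0.5451 0.2261 0.0855]
yel [275 231  10  14 119] [278.9832 237.8067] [0.4785 0.146  0.028 ]
yel [141 283  27  64 468] [151.3077 314.9637] [0.4142 0.3252 0.028 ]
yel [390 283  27  63 465] [405.372  315.7161] [0.3421 0.014  0.028 ]
yel [ 173  358  348   19 2033] [370.7831 369.0364] [0.2726 0.0683 0.028 ]
```

View pics/w5c.png

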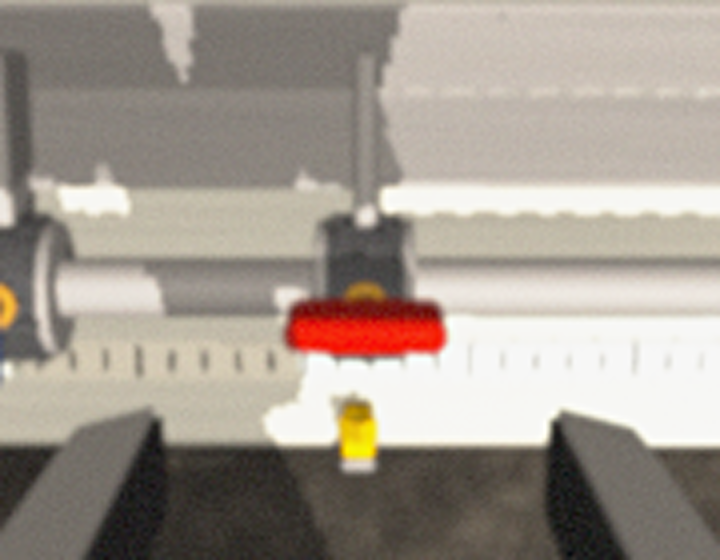

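The wing (column 281.5) lies along the rod, and the collar (281.3) is about 2 mm right of the yellow clip (279.4). The tool axis already stands at the clip's place, so closing the fingers on the wing's ends from here will centre the collar.

>>> step_arm:
  commands:
    - [[0,0,30,0,0,0,60],[0,0,35,0,0,0,60],[0,0,30,0,0,0,60],[0,0,14,0,0,0,60],[0,0,0,0,0,0,60],[0,0,0,0,0,0,50],[0,0,0,0,0,0,42],[0,0,0,0,0,0,37],[0,0,0,0,0,0,37],[0,0,0,0,0,0,37]]

```text
time: 14.65
tool_pos: [0.525, 0.1354, 0.2737]
ee_rot: [-3.141, -0.002, -0.225]
wrist_force: [0.4, -0.9, 2.6]
width: 0.0378
finger_force: 30.0
```

>>> step_arm:
  commands:
    - [[0,0,0,0,0,0,60],[0,0,0,0,0,0,60],[0,0,0,0,0,0,60],[0,0,-30,0,0,0,60],[0,0,-40,0,0,0,60],[0,0,-39,0,0,0,60],[0,0,0,0,0,0,60]]

```text
time: 15.52
tool_pos: [0.5252, 0.1358, 0.3857]
ee_rot: [-3.138, -0.007, -0.225]
wrist_force: [0.3, 0.1, 0.2]
width: 0.0598
finger_force: 0.0
```

```bash
python3 m.py 6; python3 -c "
import cv2
i=cv2.imread('pics/w6.png')[130:270,190:370];cv2.imwrite('pics/w6c.png',cv2.resize(i,None,fx=4,fy=4,interpolation=cv2.INTER_CUBIC))"
```

```text
[0.5252 0.1358 0.3857] [-3.1384 -0.0073 -0.225 ] 15.525 [0.1483 0.0721 1.4244 0.0003 1.6371 1.9442]
red_wing [279.6, 214.3] 0.68 [0.5223 0.1367 0.0855]
blue_wing [182.4, 213.5] 0.58 [0.5438 0.228  0.0855]
yellow_clip_tip [276.8, 238.4] 0.63 [0.4798 0.1497 0.028 ]
rail [298.7, 195.9] 0.57 [0.5183 0.1133 0.    ]
red [508   0  16  11 106] [515.8019   4.8396] [ 0.6559 -0.0982  0.0855]
red [261 205  39  15 482] [279.9046 212.5519] [0.5239 0.1361 0.0855]
blue [176 191  17  43 545] [183.9138 211.8239] [0.5451 0.226  0.0855]
yel [276 232  10  14 120] [280.0917 238.8583] [0.4784 0.1461 0.028 ]
yel [141 283  26  63 449] [151.4388 315.1114] [0.4148 0.3281 0.028 ]
yel [390 283  27  64 467] [405.4218 315.5589] [0.343  0.0139 0.028 ]
yel [ 282  358  236   19 1526] [416.4836 368.2084] [0.2601 0.0089 0.028 ]
yel [172 367  48   9 209] [196.0239 371.2632] [0.3211 0.297  0.028 ]
yel [221 368  63   9 287] [251.4425 371.547 ] [0.3047 0.2247 0.028 ]
```

View pics/w6c.png

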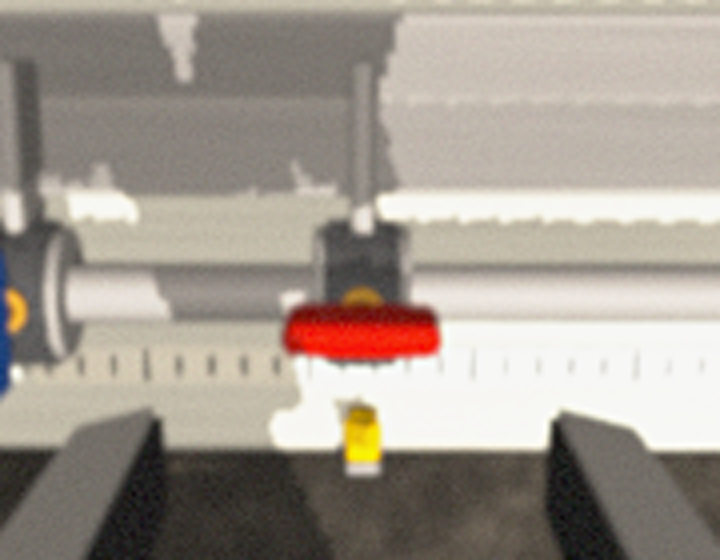

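The red wing and collar (crop column 362) now line up with the yellow clip (362). The wing lies along the rod, and the blue wing has not moved.

```bash
python3 -c "
from bench import robot
print(robot.close_job())"
```

```text
the job is handed in; nothing more can be done
None
```

I loosened the red screw about a quarter turn anticlockwise, then slid its collar level with the yellow clip (within about 1 mm by the wrist camera). The blue collar was left alone, and the job was handed in at about 15.6 s.

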